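# Turn the sample leaf over its spine

### The arm

A 7-joint arm with a two-finger parallel gripper is mounted at the origin on a cart in front of the work surface, level with it; the furniture and walls round the work are solid. World frame = base frame: x ahead of the robot, y to its left, z up, the work surface at z = 0. Lengths are in m, angles in rad, forces in N, time in s.
With the tool pointing down it reaches from about 0.35 to 0.9 m from the base axis. Payload 8.1 kg.
Tool frame: the origin (TCP) lies midway between the tips of the shut fingers; the grasp point (between the pads) lies 19 mm behind it (arm.hold_point_z is the distance from the TCP to the grasp point, in m); z points along the fingers, y is the direction in which the jaws open and shut (so a half turn about z gives the same grasp; the last joint's range is limited). The gripper opens to 92 mm and grips with 3 to 60 N. Pads are 19 mm wide; open, the fingers measure 130 mm over their backs; the gripper's body (75 mm by 190 mm) begins 47 mm behind the grasp point.
Start: joints at [-1.443, 0.434, 0.025, 1.573, -0.012, 1.134, -0.075], TCP at [0.143, 0.608, 0.227] pointing down, gripper open.
Joint ranges: [-2.62, 2.62], [-0.44, 2.09], [-1.27, 1.32], [0.08, 2.57], [-1.32, 4.46], [0.12, 2], [-2.74, 2.74]. Speed limits (rad/s): [2.22, 2.22, 3.01, 3.01, 3.14, 3.14, 3.14].

### API

Orientations are given as a rotation vector (axis times angle).
In Python, from cell import arm gives the robot as it stands.
- The arm moves only by the shell command python3 -m pendant 'ROWS' [FORCE]. ROWS is JSON, a list of rows, each a list of 3 entries, a list of its own where there are three numbers: the shift along the tool's x, y, z in m, then the turn, a rotation vector about the tool's x, y, z in degrees, then the finger opening in m, from 0 to 0.0918. A call has 1 to 10 rows; each row shifts and turns the commanded pose from where the row before left it, along the tool's axes as they then stand; what a row does not reach is not made up. A row lasts 1/8 s, in which the tool goes at most 62.5 mm and 10.7 degrees, less where a joint would pass 70% of its speed; a pose out of reach is approached as far as the arm can. A call with a gripper value outside its range is refused whole. The fingers move at their own pace and stop on an object; FORCE is the grip in N (left out, the last holds). Time passes only in rows, so rows that do not move let the fingers close. It gives the time, the measured TCP pose, the force and the opening at its end, in the units of the state.
- arm.observe(): the state, without advancing time (a new reading comes with each control period).
- arm.get_image(name): name is "scene" or "top" or "wrist"; returns (picture, depth): 420x560x3 uint8, red, green, blue; 420x560 float32, m along the optical axis (not along the pixel's ray), 0 where there is no reading.
- arm.camera_params(name): a dict with "fovy" (degrees; the focal length in pixels is half the picture's height over the tangent of half this angle, whatever the lens; pixels are square), "cx", "cy" (the principal point, pixels), "rvec" (rotation vector, rad) and "tvec" (3), from world to camera coordinates, as OpenCV has them; the wrist camera has in their place "mount" (4x4, takes a point from camera to tool coordinates, whose origin is the TCP and whose axes are the flange's). Camera axes: x right, y down, z forward; pixel columns grow to the right and rows downward; lengths in m; the calibration is good to about 2 mm. A picture is of the moment at which its call begins: read the wrist's pose just before it. camera_params takes no time and is no camera call.
- arm.sign_off(): hands the job in, once; it reports no verdict.
Trained networks look in the newest picture that a camera, given by its name, has taken for a name from the list of things; names that differ only in an ending like _2 or _b are one class to them, and where a whole thing is asked for, a point or a joint stands for the part that bears it (a point fixed in the world has none). Each returns a list of dicts, best first, with "conf" (0 to 1); they miss things now and then, are a little off and sometimes report something else, mostly with a low value. They report only what shows in the picture. A call takes as long as a camera call.
- arm.look_for(camera, label): "rect" ([centre column, centre row, width, height] in pixels, round what is visible of it).
- arm.masks_of(camera, label): "pixels" (420x560 bool, what is visible of it) and "rect" ([centre column, centre row, width, height] in pixels, round what is visible of it).
The state is a dict: "clock": time; "joints": joint angles; "dq": joint speeds; "joint_efforts": joint torques, N m; "position": TCP position; "ee_rot": TCP orientation; "force": force on the tool from outside, world axes, zero at the start; "ft_torque": the same for the moment, N m; "width": opening from 0.0 (shut) to 1.0 (fully open).
Only numpy, scipy, OpenCV 4.12 (cv2) and the standard library are available. Lean on these libraries where they do the work, as an engineer would, in place of code of your own. Each camera call takes 0.05 s, during which the arm holds its last target.

### The job

The bench book of surface-finish samples has two metal leaves lying on the left half of its low stand, hinged at the spine in the middle. With your fingertips only, swing the upper leaf, the one whose thumb tab is at the end nearer the robot, gently up over the spine and press it down flat on the right half. Do not pinch or fling the leaf, leave the lower leaf lying where it is, do not shove or lift the book, and leave the things round it alone.

Things in the scene. Friction and masses are not known exactly. Their poses are not given: they have to be found in the camera images.
- sample_book: Low grey stand, loose, 2 kg, on rubber feet. Bed plate 160 mm along the spine (own x, away from the robot when not turned) x 236 mm (own y), its top 64 mm above the bench, on two runners 18 mm thick at own x = +-58 mm, 200 mm long in own y. Origin: on the bench under its centre. Own +y points to the left half, where both leaves start; z up. Starts turned up to 0.35 rad either way.
- spine (a point): Centre of the spine, on the hinge axis of both leaves, 70 mm above the bench. Axes as the stand's.
- upper_leaf (a joint): Hinge angle (rad): 0 = lying on the left half, pi/2 = upright, pi = flat on the right half, at a stop. Starts at 0 to 0.25. Friction (0.17 N m) keeps it at any angle; about 2 N at the tab swings it. Rigid aluminium plate 4 mm thick, 150 mm along the spine, reaching 114 mm from the axis, 0.16 kg. Its mid-plane is 3 mm off the axis: above it at 0 (underside 71 mm over the bench), below it at pi.
- upper_leaf_tab (a point): Middle of the upper leaf's thumb tab, 131 mm from the hinge axis, at the near end (own x -48 mm from the spine's middle), mid-thickness; axes turn with the leaf (x along spine, y from spine to tab). Rounded tongue 4 mm thick, 44 mm wide, from 114 to 151 mm from the axis. The bed ends 118 mm from the axis: below the tab all is free, so a tilted fingertip can reach under it from outside.
- lower_leaf (a joint): Hinge angle of the lower leaf, same kind of leaf and same sense; starts at 0 and must stay there (it would swing as easily as the upper one).
- lower_leaf_tab (a point): Middle of the lower leaf's thumb tab, which is at the far end of the leaf (own x = +48 mm), otherwise like the upper one and 6 mm lower.
- gear: Bystander: loose steel spur gear, 60 mm across, 14 mm high, lying beyond the far end of the stand. Origin at the centre of its underside.
- turned_pin: Bystander: loose dark turned pin standing upright, 25 mm across, 63 mm high. Origin at the centre of its underside.
- tin: Bystander: loose flat round tin, 64 mm across, 31 mm high. Origin at the centre of its underside.

How it is judged:
On the way:
1. the upper leaf has been swung up past upright (value of joint upper_leaf above 1.6 rad), for 0.1 s.
At the end, for the whole second after the job is handed in: The upper leaf lies flat on the right half (within 0.09 rad of its stop) and at rest; the lower leaf still lies on the left half (within 0.1 rad); the book stands level within 30 mm of where it was (value of joint upper_leaf above 3.05 rad and velocity of joint upper_leaf below 0.05 rad/s and value of joint lower_leaf below 0.1 rad and angle between sample_book's own z axis and vertical below 0.03 rad and linear speed of sample_book below 0.01 m/s and distance of sample_book from where it was at the start of the episode below 0.03 m); the robot touches nothing.
It fails at once if the lower leaf is swung up (0.15 rad) (value of joint lower_leaf above 0.15 rad).
It fails at once if the book is shoved by more than 30 mm, or lifted or tipped (0.08 rad, or 10 mm at the spine) (distance of sample_book from where it was at the start of the episode above 0.03 m or angle between sample_book's own z axis and vertical above 0.08 rad or height (world z) of spine above 0.08 m).
It fails at once if the leaf is flung (faster than 5 rad/s) (velocity of joint upper_leaf above 5 rad/s or velocity of joint upper_leaf below -5 rad/s).
It fails at once if the gear, pin or tin is lifted or moved by more than 20 mm (distance of any of gear, turned_pin, tin from where it was at the start of the episode above 0.02 m).
It fails at once if the leaf is pinched or pushed with more than 35 N (contact force between the fingers and upper_leaf above 35 N).
It also fails if it takes over 54 s, if anything falls off the work surface, if the arm or the gripper's body presses on something with over 40 N, if the wrist force passes 120 N, or if a joint passes its speed limit or range.

## Working session

There is one attempt and no reset: what is moved stays moved. The work goes in short steps, Python scripts to look and compute and a shell command to move; the robot and the scene stay as the last step left them, time stands still between calls to the robot, and variables do not carry over. Pictures are saved under pics/ and viewed, and the job is handed in when it is done.

```bash
ls; mkdir -p pics; python3 - <<'E'
from cell import arm
import cv2
s=arm.observe();print(s)
for n in("scene","top","wrist"):
    im,d=arm.get_image(n);cv2.imwrite(f"pics/a_{n}.png",im[:,:,::-1]);print(n,arm.camera_params(n))
E
```

```text
pics
{'clock': 0.0, 'joints': array([-1.44257435,  0.43521497,  0.02497484,  1.57411444, -0.01158043,
        1.13395646, -0.07511092]), 'dq': array([-0.00063447,  0.00285006, -0.00134291, -0.00066705,  0.00101807,
        0.00038343, -0.00151817]), 'joint_efforts': array([ 2.94012416e-04, -6.67854309e+01,  9.84760299e-01, -3.14465082e+01,
       -6.05958584e-02,  4.26241430e-02,  1.70774974e-04]), 'position': array([0.1429334 , 0.60791666, 0.22594325]), 'ee_rot': array([-3.61883595e-01, -3.12065994e+00,  2.43234871e-03]), 'force': array([ 0.00411693, -0.33662941,  0.10194887]), 'ft_torque': array([ 0.01988107, -0.00069902, -0.01155989]), 'width': 0.9998533444286364}
scene {'fovy': 48.03710902596712, 'cx': 274.7281239704927, 'cy': 208.17840580089114, 'rvec': array([ 2.20117867, -0.52447177,  0.22322638]), 'tvec': array([-0.47522506,  0.25764478,  0.93540521])}
top {'fovy': 45.83041546597906, 'cx': 280.77798084162214, 'cy': 208.35883822508245, 'rvec': array([ 2.14056532, -2.19904597,  0.11650606]), 'tvec': array([0.06996533, 0.54203587, 1.1931275 ])}
wrist {'fovy': 59.087926193532944, 'cx': 278.45343235673147, 'cy': 213.14769082553815, 'mount': array([[ 1.00602610e-04, -9.67759674e-01, -2.51875371e-01,
         6.85187739e-02],
       [ 9.99999700e-01,  2.90677553e-04, -7.17431931e-04,
         8.47106392e-04],
       [ 7.67516208e-04, -2.51875224e-01,  9.67759414e-01,
        -1.58753997e-01],
       [ 0.00000000e+00,  0.00000000e+00,  0.00000000e+00,
         1.00000000e+00]])}
```

View pics/a_scene.png

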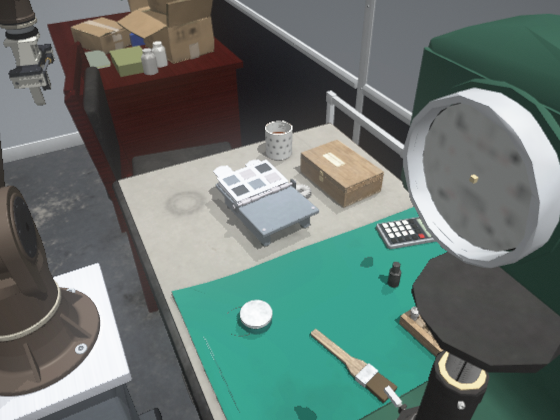

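View pics/a_top.png

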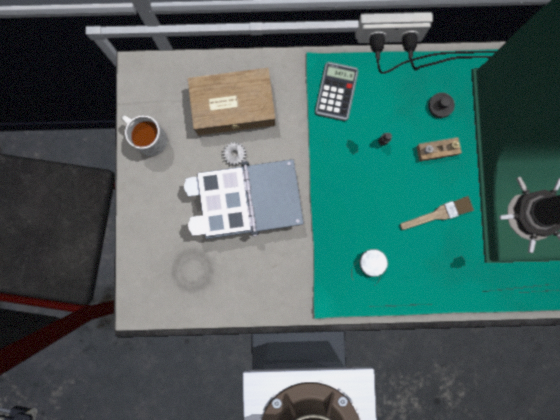

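```bash
cat > h.py <<'E'
from cell import arm
import cv2, numpy as np
from scipy.spatial.transform import Rotation as R
def cloud(n, d, s=None):
    p=arm.camera_params(n); f=210/np.tan(np.radians(p["fovy"]/2))
    v,u=np.mgrid[0:420,0:560]
    P=np.stack([(u-p["cx"])/f*d,(v-p["cy"])/f*d,d],-1)
    if n=="wrist":
        M=p["mount"]; P=P@M[:3,:3].T+M[:3,3]
        return P@R.from_rotvec(s["ee_rot"]).as_matrix().T+s["position"]
    return (P-p["tvec"])@R.from_rotvec(p["rvec"]).as_matrix()
E
python3 - <<'E'
from h import *
im,d=arm.get_image("top");W=cloud("top",d)
np.save("top.npy",W)
for l in("sample_book","upper_leaf","lower_leaf","upper_leaf_tab","gear","turned_pin","tin"):
    for m in arm.masks_of("top",l)[:2]:
        px=m["pixels"]&(d>0);P=W[px]
        print(l,round(m["conf"],2),np.round(m["rect"]),np.round(np.median(P,0),3),np.round(P.mean(0),3),np.round(np.percentile(P,[2,98],0),3).tolist())
        if l in("sample_book","upper_leaf","lower_leaf"): np.save(f"m_{l}.npy",m["pixels"])
c=im[130:260,160:330];cv2.imwrite("pics/b_top.png",cv2.resize(c,None,fx=4.5,fy=4.5)[:,:,::-1])
E
```

```text
upper_leaf 0.9 [222. 203.  70.  68.] [0.551 0.194 0.08 ] [0.553 0.194 0.08 ] [[0.486, 0.131, 0.072], [0.63, 0.262, 0.088]]
lower_leaf 0.56 [218. 202.  71.  61.] [0.598 0.26  0.07 ] [0.592 0.228 0.07 ] [[0.529, 0.124, 0.064], [0.629, 0.283, 0.078]]
upper_leaf_tab 0.81 [223. 200.  66.  73.] [0.552 0.193 0.08 ] [0.554 0.193 0.08 ] [[0.487, 0.13, 0.071], [0.631, 0.262, 0.088]]
upper_leaf_tab 0.66 [244. 202. 122.  78.] [0.565 0.138 0.07 ] [0.564 0.139 0.072] [[0.485, 0.018, 0.06], [0.647, 0.266, 0.087]]
gear 0.7 [222. 203.  66.  75.] [0.551 0.194 0.08 ] [0.553 0.194 0.08 ] [[0.485, 0.13, 0.071], [0.631, 0.263, 0.088]]
gear 0.67 [235. 153.  25.  21.] [0.688 0.172 0.013] [0.688 0.171 0.011] [[0.662, 0.145, -0.003], [0.714, 0.198, 0.018]]
turned_pin 0.59 [385. 139.  12.  13.] [ 0.706 -0.204  0.045] [ 0.706 -0.204  0.046] [[0.698, -0.216, 0.01], [0.717, -0.196, 0.068]]
tin 0.65 [373. 263.  28.  32.] [ 0.405 -0.164  0.033] [ 0.406 -0.164  0.033] [[0.377, -0.193, 0.013], [0.434, -0.134, 0.038]]
```

View pics/b_top.png

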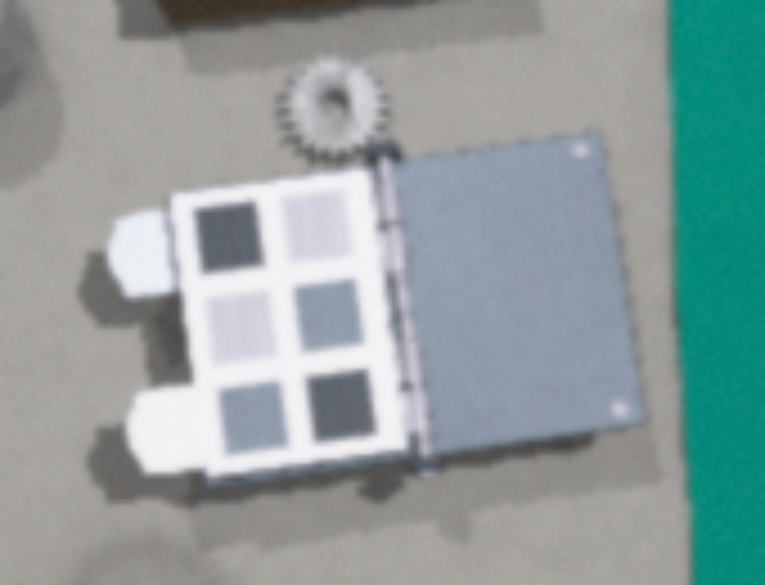

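```bash
python3 - <<'E'
from h import *
W=np.load("top.npy")
m=(W[...,2]>0.045)&(W[...,0]>0.44)&(W[...,0]<0.665)&(W[...,1]>0)&(W[...,1]<0.30)
print(m.sum())
n,lab,st,c=cv2.connectedComponentsWithStats(m.astype(np.uint8));k=1+np.argmax(st[1:,4]);m=lab==k
P=W[m];print(st[k])
# right half
r=P[(P[:,1]<0.1)]
A=np.c_[r[:,:2],np.ones(len(r))];co=np.linalg.lstsq(A,r[:,2],rcond=None)[0];print("right plane",co,np.median(r[:,2]))
rect=cv2.minAreaRect(r[:,:2].astype(np.float32)*1000);print(rect)
um=np.load("m_upper_leaf.npy");u=W[um];
for _ in range(3):
    A=np.c_[u[:,:2],np.ones(len(u))];co=np.linalg.lstsq(A,u[:,2],rcond=None)[0];e=u[:,2]-A@co;u=u[abs(e)<0.004]
print("leaf plane",co,len(u),e.std())
rect=cv2.minAreaRect(P[:,:2].astype(np.float32)*1000);print("whole",rect)
# along direction profile
for yaw in(0.08,0.1,0.12,0.14,0.16):
    c_,s_=np.cos(yaw),np.sin(yaw)
    ox=P[:,0]*c_+P[:,1]*s_; oy=-P[:,0]*s_+P[:,1]*c_
    q=oy<0.05-0.565*s_  # right half part
    print(yaw,"right edge spread",[np.round(np.percentile(oy[(ox>a)&(ox<a+.02)],0.5),4) for a in np.arange(ox[q].min()+.01,ox[q].max()-.02,.02)], np.round(np.percentile(ox[q],[.5,99.5]),4))
E
```

```text
7091
[ 184  159  119   80 7091]
right plane [0.00046919 0.00135937 0.06355268] 0.06393062824908109
((575.4491577148438, 60.679229736328125), (161.17684936523438, 96.33192443847656), 6.548056602478027)
leaf plane [-0.15412271 -0.12617194  0.19185445] 480 0.0015996875884443811
whole ((565.115966796875, 146.00396728515625), (181.14779663085938, 268.03509521484375), 6.883296966552734)
0.08 right edge spread [np.float64(-0.0342), np.float64(-0.0336), np.float64(-0.0328), np.float64(-0.0316), np.float64(-0.0311), np.float64(-0.0302), np.float64(-0.0297)] [0.4995 0.6576]
0.1 right edge spread [np.float64(-0.0447), np.float64(-0.0444), np.float64(-0.0438), np.float64(-0.0434), np.float64(-0.0432), np.float64(-0.0426), np.float64(-0.0423)] [0.4992 0.6577]
0.12 right edge spread [np.float64(-0.0556), np.float64(-0.0547), np.float64(-0.0548), np.float64(-0.0552), np.float64(-0.0553), np.float64(-0.0546), np.float64(-0.0549)] [0.4987 0.6573]
0.14 right edge spread [np.float64(-0.0656), np.float64(-0.0653), np.float64(-0.0659), np.float64(-0.0668), np.float64(-0.0674), np.float64(-0.0668), np.float64(-0.0676)] [0.4977 0.6566]
0.16 right edge spread [np.float64(-0.0759), np.float64(-0.0761), np.float64(-0.0771), np.float64(-0.0783), np.float64(-0.0794), np.float64(-0.0793), np.float64(-0.0803)] [0.4965 0.6554]
```

```bash
python3 - <<'E'
from h import *
W=np.load("top.npy").reshape(-1,3)
c,s=np.cos(.12),np.sin(.12);D=W-[.566,.132,0]
x=D[:,0]*c+D[:,1]*s;y=-D[:,0]*s+D[:,1]*c;z=W[:,2]
for x0,x1 in((-.068,-.03),(-.03,.03),(.03,.07)):
  print(x0,[(round(a,3),round(float(np.median(z[q])),4)) for a in np.arange(0,.16,.01) for q in[(x>x0)&(x<x1)&(y>a)&(y<a+.01)] if q.sum()>3])
q=(z>.055)&(y>.122)&(y<.2)
print(np.round(np.percentile(x[q&(x<0)],[1,99]),3),np.round(np.percentile(x[q&(x>0)],[1,99]),3),np.round(np.percentile(y[q&(x<0)],99),3),np.round(np.percentile(y[q&(x>0)],99),3))
E
```

```text
-0.068 [(np.float64(0.0), 0.0739), (np.float64(0.01), 0.077), (np.float64(0.02), 0.0776), (np.float64(0.03), 0.0789), (np.float64(0.04), 0.0789), (np.float64(0.05), 0.0798), (np.float64(0.06), 0.0804), (np.float64(0.07), 0.0812), (np.float64(0.08), 0.0821), (np.float64(0.09), 0.0838), (np.float64(0.1), 0.0835), (np.float64(0.11), 0.0847), (np.float64(0.12), 0.0852), (np.float64(0.13), 0.0855), (np.float64(0.14), 0.0867), (np.float64(0.15), -0.0003)]
-0.03 [(np.float64(0.0), 0.072), (np.float64(0.01), 0.0764), (np.float64(0.02), 0.0777), (np.float64(0.03), 0.0783), (np.float64(0.04), 0.0788), (np.float64(0.05), 0.0801), (np.float64(0.06), 0.0803), (np.float64(0.07), 0.081), (np.float64(0.08), 0.082), (np.float64(0.09), 0.0831), (np.float64(0.1), 0.0838), (np.float64(0.11), 0.0799), (np.float64(0.12), 0.0005), (np.float64(0.13), -0.0002), (np.float64(0.14), -0.0002), (np.float64(0.15), -0.0004)]
0.03 [(np.float64(0.0), 0.0731), (np.float64(0.01), 0.0764), (np.float64(0.02), 0.0779), (np.float64(0.03), 0.0784), (np.float64(0.04), 0.0793), (np.float64(0.05), 0.0792), (np.float64(0.06), 0.0803), (np.float64(0.07), 0.0819), (np.float64(0.08), 0.083), (np.float64(0.09), 0.0825), (np.float64(0.1), 0.0838), (np.float64(0.11), 0.0694), (np.float64(0.12), 0.0694), (np.float64(0.13), 0.0689), (np.float64(0.14), 0.0688), (np.float64(0.15), -0.0008)]
[-0.069 -0.026] [0.031 0.456] 0.147 0.199
```

```bash
python3 -m pendant '[[[-0.037,-0.011,-0.003],[0,0,0],0],[[-0.037,-0.011,-0.003],[0,0,0],0],[[-0.037,-0.011,-0.003],[0,0,0],0],[[-0.037,-0.011,-0.003],[0,0,0],0],[[-0.037,-0.011,-0.003],[0,0,0],0],[[-0.037,-0.011,-0.003],[0,0,0],0],[[-0.037,-0.011,-0.003],[0,0,0],0],[[-0.037,-0.011,-0.003],[0,0,0],0],[[-0.037,-0.011,-0.003],[0,0,0],0],[[-0.037,-0.011,-0.003],[0,0,0],0]]'
python3 -m pendant '[[[0,0,0],[0,0,-10],0],[[0,0,0],[0,0,-10],0],[[0,0,0],[0,0,-10],0],[[0,0,0],[0,0,-10],0],[[0,0,0],[0,0,-10],0]]'
cat >> h.py <<'E'
def st():
    s=arm.observe();M=R.from_rotvec(s["ee_rot"]).as_matrix()
    print("t",round(s["clock"],2),"p",np.round(s["position"],4),"F",np.round(s["force"],1),"w",round(s["width"],3),"q",np.round(s["joints"],2))
    O=R.from_rotvec([0,0,.12]).as_matrix()
    print("tool axes in own (cols)\n",np.round(O.T@M,3),"\nown pos",np.round(O.T@(s["position"]-[.566,.132,0.07]),4))
    return s,M,O
def goto(own,a,yaw=.12):
    """shift (tool axes) and turn (deg) to own pos, tilt a deg"""
    s,M,O=st();a=np.radians(a)
    z=np.array([0,-np.sin(a),-np.cos(a)]);y=np.array([-1.,0,0]);x=np.cross(y,z)
    T=O@np.c_[x,y,z]
    print("shift",np.round(M.T@(O@np.array(own)+[.566,.132,.07]-s["position"]),4),"turn",np.round(np.degrees(R.from_matrix(M.T@T).as_rotvec()),1))
E
python3 -c "
from h import *
goto([-.048,.25,.13],55)"
```

```text
clock: 1.8
position: [0.479, 0.416, 0.2569]
ee_rot: [0.362, 3.121, 0.0]
force: [0.3, -0.1, 0.0]
width: 0.013
clock: 2.42
position: [0.478, 0.4166, 0.2567]
ee_rot: [0.999, -2.978, 0.0]
force: [-0.1, -0.6, -1.0]
width: 0.007
t 2.42 p [0.478  0.4166 0.2567] F [-0.1 -0.6 -1. ] w 0.007 q [-0.76  0.43 -0.06  1.5   0.03  1.21  1.4 ]
tool axes in own (cols)
 [[-0.864 -0.503 -0.   ]
 [-0.503  0.864 -0.   ]
 [ 0.    -0.    -1.   ]] 
own pos [-0.0533  0.2931  0.1867]
shift [ 0.0171 -0.0399  0.0567] turn [ 28.6  49.8 -55. ]
```

```bash
python3 -m pendant '[[[0,0,0],[3.6,6.2,-6.9],0],[[0,0,0],[3.6,6.2,-6.9],0],[[0,0,0],[3.6,6.2,-6.9],0],[[0,0,0],[3.6,6.2,-6.9],0],[[0,0,0],[3.6,6.2,-6.9],0],[[0,0,0],[3.6,6.2,-6.9],0],[[0,0,0],[3.6,6.2,-6.9],0],[[0,0,0],[3.6,6.2,-6.9],0]]'
python3 -c "
from h import *
goto([-.048,.21,-.01],55)"
```

```text
clock: 3.42
position: [0.4783, 0.4167, 0.2557]
ee_rot: [1.758, -1.552, 0.915]
force: [0.3, 0.8, -1.6]
width: 0.003
t 3.42 p [0.4783 0.4167 0.2557] F [ 0.3  0.8 -1.6] w 0.003 q [-1.14  0.91  0.13  1.02  0.48  1.99  2.26]
tool axes in own (cols)
 [[ 0.004 -1.     0.001]
 [-0.572 -0.003 -0.82 ]
 [ 0.82   0.002 -0.572]] 
own pos [-0.053   0.2931  0.1857]
shift [-0.113  -0.0052  0.1802] turn [-0.1 -0.1  0.2]
```

```bash
python3 -c "
from h import *
goto([-.048,.225,-.02],55)"|tail -1
python3 -m pendant '[[[-0.0135,-0.0005,0.0175],[0,0,0],0],[[-0.0135,-0.0005,0.0175],[0,0,0],0],[[-0.0135,-0.0005,0.0175],[0,0,0],0],[[-0.0135,-0.0005,0.0175],[0,0,0],0],[[-0.0135,-0.0005,0.0175],[0,0,0],0],[[-0.0135,-0.0005,0.0175],[0,0,0],0],[[-0.0135,-0.0005,0.0175],[0,0,0],0],[[-0.0135,-0.0005,0.0175],[0,0,0],0],[[-0.0135,-0.0005,0.0175],[0,0,0],0],[[-0.0135,-0.0005,0.0175],[0,0,0],0]]'
python3 - <<'E'
from h import *
goto([-.048,.135,-.02],55)
for n in("scene","wrist"):
    im,d=arm.get_image(n);cv2.imwrite(f"pics/c_{n}.png",im[:,:,::-1])
E
```

```text
shift [-0.1297 -0.0053  0.1736] turn [-0.1 -0.1  0.2]
clock: 4.68
position: [0.4913, 0.3517, 0.0443]
ee_rot: [1.757, -1.559, 0.915]
force: [1.1, -0.5, -0.2]
width: 0.003
t 4.67 p [0.4913 0.3517 0.0443] F [ 1.1 -0.5 -0.2] w 0.003 q [-1.08  1.05  0.1   1.29  0.47  1.61  2.08]
tool axes in own (cols)
 [[-0.002 -1.     0.001]
 [-0.575  0.    -0.818]
 [ 0.818 -0.002 -0.575]] 
own pos [-0.0479  0.2271 -0.0257]
shift [0.0576 0.0001 0.0721] turn [-0.   0.1 -0.1]
```

View pics/c_scene.png

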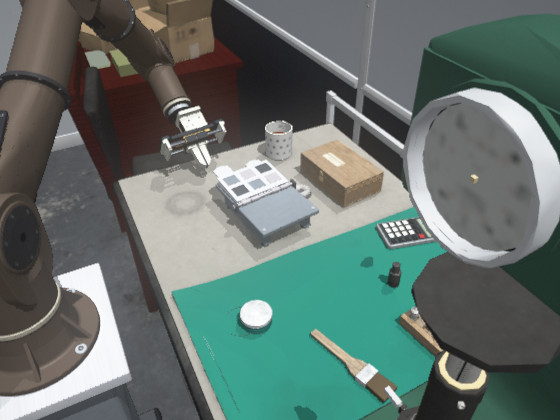

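View pics/c_wrist.png

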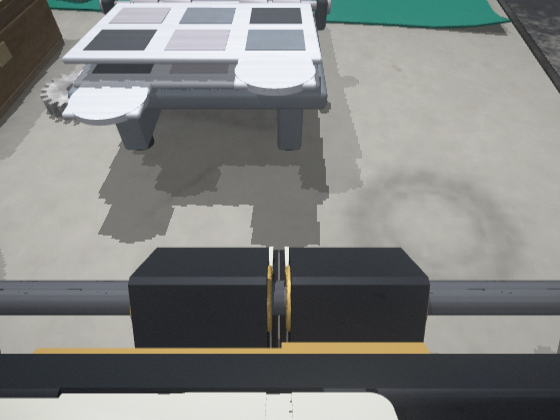

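```bash
python3 - <<'E'
from h import *
s=arm.observe();im,d=arm.get_image("wrist")
p=arm.camera_params("wrist");f=210/np.tan(np.radians(p["fovy"]/2));M=p["mount"]
for u,v in((160,252),(200,252),(265,252),(275,252),(282,265),(395,252),(140,290),(200,290),(425,290),(420,320),(200,320),(270,300),(100,300),(200,352)):
    D=d[v,u];q=M[:3,:3]@[(u-p["cx"])/f*D,(v-p["cy"])/f*D,D]+M[:3,3];print(u,v,round(float(D),4),np.round(q,4))
W=cloud("wrist",d,s);O=R.from_rotvec([0,0,.12]).as_matrix()
for u,v in((277,85),(277,75),(240,80),(314,80),(110,110),(75,105),(148,105)):
    print(u,v,np.round((W[v,u]-[.566,.132,.07])@O,4))
E
```

```text
160 252 0.0901 [ 0.0359 -0.0283 -0.0745]
200 252 0.0887 [ 0.0364 -0.0183 -0.0758]
265 252 0.0883 [ 0.0365 -0.0027 -0.0762]
275 252 0.1646 [ 0.0095 -0.001  -0.0043]
282 265 0.1509 [ 0.0092  0.002  -0.0186]
395 252 0.0894 [ 0.0362  0.0286 -0.0752]
140 290 0.0748 [ 0.0339 -0.0275 -0.0908]
200 290 0.0749 [ 0.0338 -0.0154 -0.0907]
425 290 0.0753 [ 0.0337  0.0303 -0.0904]
420 320 0.0768 [ 0.027   0.0298 -0.0906]
200 320 0.0775 [ 0.0266 -0.0159 -0.09  ]
270 300 0.0791 [ 0.0299 -0.0013 -0.0875]
100 300 0.0828 [ 0.0281 -0.0394 -0.0841]
200 352 0.0751 [ 0.0216 -0.0154 -0.0937]
277 85 [-0.0485  0.1427  0.0172]
277 75 [-0.0485  0.1312  0.0164]
240 80 [-0.0289  0.1362  0.0163]
314 80 [-0.0681  0.1364  0.0165]
110 110 [ 0.0451  0.1387 -0.0006]
75 105 [ 0.066   0.1346 -0.0002]
148 105 [ 0.027   0.1286 -0.004 ]
```

```bash
python3 -m pendant '[[[0.0095,0,0.012],[0,0,0],0],[[0.0095,0,0.012],[0,0,0],0],[[0.0095,0,0.012],[0,0,0],0],[[0.0095,0,0.012],[0,0,0],0],[[0.0095,0,0.012],[0,0,0],0],[[0.0095,0,0.012],[0,0,0],0],[[0,0,0],[0,0,0],0]]'
python3 - <<'E'
from h import *
st()
for n in("scene","wrist"):
    im,d=arm.get_image(n);cv2.imwrite(f"pics/d_{n}.png",im[:,:,::-1])
E
```

```text
clock: 5.7
position: [0.5025, 0.2594, 0.0515]
ee_rot: [1.754, -1.56, 0.915]
force: [0.3, 0.7, 0.1]
width: 0.003
t 5.7 p [0.5025 0.2594 0.0515] F [0.3 0.7 0.1] w 0.003 q [-1.02  0.96  0.12  1.5   0.52  1.47  2.07]
tool axes in own (cols)
 [[-0.003 -1.    -0.   ]
 [-0.574  0.002 -0.819]
 [ 0.819 -0.002 -0.574]] 
own pos [-0.0478  0.1341 -0.0185]
```

View pics/d_wrist.png

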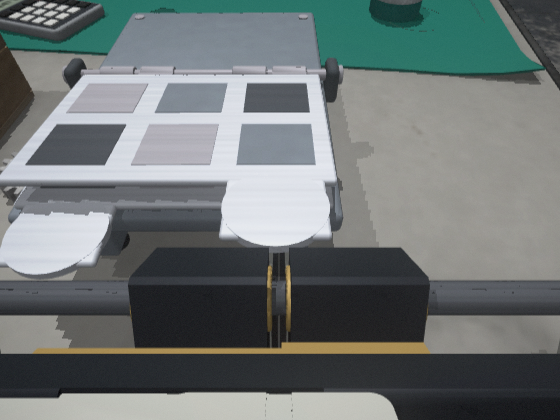

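```bash
cat >> h.py <<'E'
def arc(t0,t1,n,a0=55,a1=55,r=.13,corner=1,s0=None,press=0):
    s=arm.observe();O=R.from_rotvec([0,0,.12]).as_matrix()
    p=(O.T@(s["position"]-[.566,.132,0.07]))[1:]; 
    M=O.T@R.from_rotvec(s["ee_rot"]).as_matrix();a=np.arctan2(-M[1,2],-M[2,2]);print("tilt now",np.degrees(a),"corr x own",s and (O.T@(s["position"]-[.566,.132,0.07]))[0])
    for k in range(n):
        t=t0+(t1-t0)*k/max(n-1,1);an=np.radians(a0+(a1-a0)*k/max(n-1,1))
        P=r*np.array([np.cos(t),np.sin(t)])+(.001-press)*np.array([-np.sin(t),np.cos(t)])-.0095*corner*np.array([-np.cos(an),np.sin(an)])
        d=P-p
        print(round(t,2),"x %.4f z %.4f turn y %.1f"%(d@[-np.cos(a),np.sin(a)],d@[-np.sin(a),-np.cos(a)],np.degrees(a-an)))
        p=P;a=an
E
python3 -c "
from h import *
arc(.1,.6,6)"
```

```text
tilt now 54.89568794657141 corr x own -0.04797053798272348
0.1 x 0.0215 z -0.0133 turn y -0.1
0.2 x 0.0117 z -0.0057 turn y 0.0
0.3 x 0.0122 z -0.0045 turn y 0.0
0.4 x 0.0126 z -0.0033 turn y 0.0
0.5 x 0.0128 z -0.0020 turn y 0.0
0.6 x 0.0130 z -0.0007 turn y 0.0
```

```bash
sed -i 's/np.degrees(a-an)/np.degrees(an-a)/' h.py
python3 -m pendant '[[[0.0055,0,-0.0033],[0,0,0],0],[[0.0055,0,-0.0033],[0,0,0],0],[[0.0055,0,-0.0033],[0,0,0],0],[[0.0055,0,-0.0033],[0,0,0],0],[[0.006,0,-0.0028],[0,0,0],0],[[0.006,0,-0.0028],[0,0,0],0]]'
python3 - <<'E'
from h import *
st()
arc(.3,.8,6)
for n in("wrist",):
    im,d=arm.get_image(n);cv2.imwrite(f"pics/e_{n}.png",im[:,:,::-1])
E
```

```text
clock: 6.55
position: [0.5026, 0.2569, 0.0901]
ee_rot: [1.757, -1.56, 0.915]
force: [0.7, 0.3, -3.0]
width: 0.005
t 6.55 p [0.5026 0.2569 0.0901] F [ 0.7  0.3 -3. ] w 0.005 q [-1.02  0.9   0.12  1.51  0.53  1.51  2.1 ]
tool axes in own (cols)
 [[-0.002 -1.     0.001]
 [-0.575  0.    -0.818]
 [ 0.818 -0.002 -0.575]] 
own pos [-0.048   0.1316  0.0201]
tilt now 54.924151119334965 corr x own -0.04802307418682626
0.3 x 0.0107 z -0.0048 turn y 0.1
0.4 x 0.0126 z -0.0033 turn y 0.0
0.5 x 0.0128 z -0.0020 turn y 0.0
0.6 x 0.0130 z -0.0007 turn y 0.0
0.7 x 0.0130 z 0.0006 turn y 0.0
0.8 x 0.0129 z 0.0019 turn y 0.0
```

View pics/e_wrist.png

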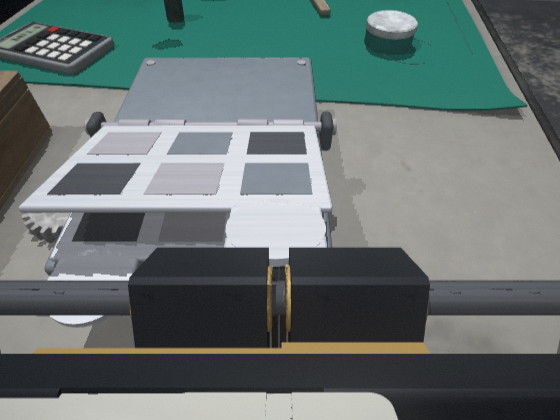

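Leaf is lifting (upper leaf above the lower, whose tab is at 75,315; contact 3 N). Continue along the arc.

```bash
python3 -m pendant '[[[0.0107,0,-0.0048],[0,0,0],0],[[0.0126,0,-0.0033],[0,0,0],0],[[0.0128,0,-0.002],[0,0,0],0],[[0.013,0,-0.0007],[0,0,0],0],[[0.013,0,0.0006],[0,0,0],0],[[0.0129,0,0.0019],[0,0,0],0]]'
python3 - <<'E'
from h import *
st()
arc(.9,1.7,9)
for n in("wrist","scene"):
    im,d=arm.get_image(n);cv2.imwrite(f"pics/f_{n}.png",im[:,:,::-1])
E
```

```text
clock: 7.35
position: [0.5069, 0.2206, 0.1565]
ee_rot: [1.757, -1.56, 0.915]
force: [0.1, 2.0, -0.2]
width: 0.008
t 7.35 p [0.5069 0.2206 0.1565] F [ 0.1  2.  -0.2] w 0.008 q [-0.99  0.79  0.13  1.57  0.55  1.54  2.16]
tool axes in own (cols)
 [[-0.002 -1.     0.001]
 [-0.575  0.    -0.818]
 [ 0.818 -0.002 -0.575]] 
own pos [-0.0481  0.095   0.0865]
tilt now 54.90639697118763 corr x own -0.04810371194994376
0.9 x 0.0121 z 0.0031 turn y 0.1
1.0 x 0.0122 z 0.0044 turn y 0.0
1.1 x 0.0117 z 0.0056 turn y 0.0
1.2 x 0.0111 z 0.0068 turn y 0.0
1.3 x 0.0104 z 0.0078 turn y 0.0
1.4 x 0.0095 z 0.0088 turn y 0.0
1.5 x 0.0086 z 0.0097 turn y 0.0
1.6 x 0.0076 z 0.0105 turn y 0.0
1.7 x 0.0065 z 0.0113 turn y 0.0
```

View pics/f_wrist.png

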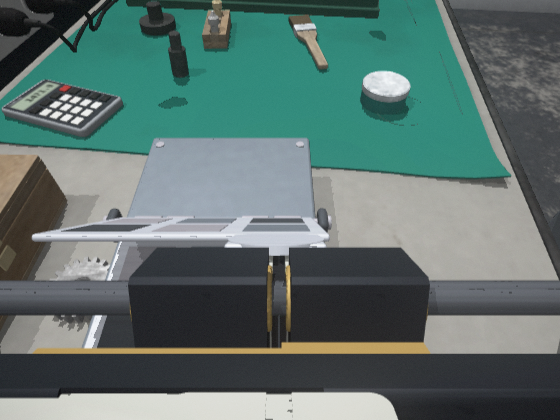

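View pics/f_scene.png

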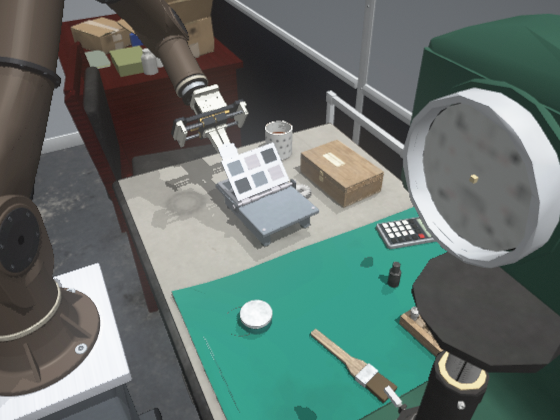

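```bash
python3 -m pendant '[[[0.0121,0,0.0031],[0,0,0],0],[[0.0122,0,0.0044],[0,0,0],0],[[0.0117,0,0.0056],[0,0,0],0],[[0.0111,0,0.0068],[0,0,0],0],[[0.0104,0,0.0078],[0,0,0],0],[[0.0095,0,0.0088],[0,0,0],0],[[0.0086,0,0.0097],[0,0,0],0],[[0.0076,0,0.0105],[0,0,0],0],[[0.0065,0,0.0113],[0,0,0],0]]'
python3 - <<'E'
from h import *
st()
arc(1.8,2.1,4);print();arc(1.8,2.5,8,55,35)
for n in("wrist","scene"):
    im,d=arm.get_image(n);cv2.imwrite(f"pics/g_{n}.png",im[:,:,::-1])
E
```

```text
clock: 8.57
position: [0.5196, 0.1135, 0.1901]
ee_rot: [1.756, -1.559, 0.915]
force: [0.2, 0.4, -0.2]
width: 0.004
t 8.57 p [0.5196 0.1135 0.1901] F [ 0.2  0.4 -0.2] w 0.004 q [-0.9   0.66  0.17  1.74  0.64  1.44  2.2 ]
tool axes in own (cols)
 [[-0.002 -1.     0.001]
 [-0.574  0.    -0.819]
 [ 0.819 -0.002 -0.574]] 
own pos [-0.0483 -0.0128  0.1201]
tilt now 54.94559490238241 corr x own -0.048276311155462555
1.8 x 0.0058 z 0.0109 turn y 0.1
1.9 x 0.0041 z 0.0123 turn y 0.0
2.0 x 0.0029 z 0.0127 turn y 0.0
2.1 x 0.0016 z 0.0129 turn y 0.0

tilt now 54.94559490238241 corr x own -0.048276311155462555
1.8 x 0.0058 z 0.0109 turn y 0.1
1.9 x 0.0041 z 0.0118 turn y -2.9
2.0 x 0.0035 z 0.0120 turn y -2.9
2.1 x 0.0029 z 0.0122 turn y -2.9
2.2 x 0.0023 z 0.0123 turn y -2.9
2.3 x 0.0016 z 0.0124 turn y -2.9
2.4 x 0.0010 z 0.0125 turn y -2.9
2.5 x 0.0003 z 0.0125 turn y -2.9
```

View pics/g_scene.png

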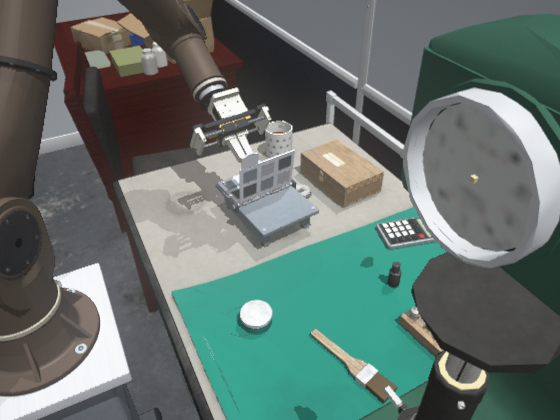

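View pics/g_wrist.png

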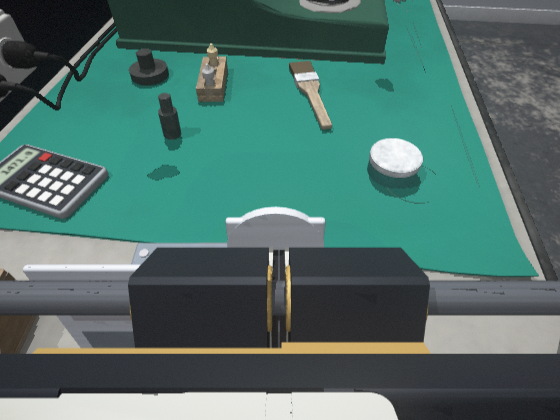

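```bash
python3 -m pendant '[[[0.0058,0,0.0109],[0,0,0],0],[[0.0041,0,0.0118],[0,-2.9,0],0],[[0.0035,0,0.012],[0,-2.9,0],0],[[0.0029,0,0.0122],[0,-2.9,0],0],[[0.0023,0,0.0123],[0,-2.9,0],0],[[0.0016,0,0.0124],[0,-2.9,0],0],[[0.001,0,0.0125],[0,-2.9,0],0],[[0.0003,0,0.0125],[0,-2.9,0],0]]'
python3 - <<'E'
from h import *
st()
arc(2.58,3.1,7,30,5,r=.125,corner=0)
for n in("wrist","scene"):
    im,d=arm.get_image(n);cv2.imwrite(f"pics/h_{n}.png",im[:,:,::-1])
E
```

```text
clock: 9.68
position: [0.5296, 0.0305, 0.1411]
ee_rot: [2.0, -1.775, 0.624]
force: [-0.7, 0.3, 0.2]
width: 0.007
t 9.68 p [0.5296 0.0305 0.1411] F [-0.7  0.3  0.2] w 0.007 q [-0.63  0.5   0.13  1.91  0.57  1.06  2.38]
tool axes in own (cols)
 [[-0.001 -1.     0.001]
 [-0.824  0.    -0.567]
 [ 0.567 -0.002 -0.824]] 
own pos [-0.0483 -0.0964  0.0711]
tilt now 34.55169615222808 corr x own -0.04827583366798298
2.58 x 0.0051 z 0.0101 turn y -4.6
2.67 x -0.0001 z 0.0108 turn y -4.2
2.75 x -0.0003 z 0.0108 turn y -4.2
2.84 x -0.0004 z 0.0108 turn y -4.2
2.93 x -0.0006 z 0.0108 turn y -4.2
3.01 x -0.0007 z 0.0108 turn y -4.2
3.1 x -0.0009 z 0.0108 turn y -4.2
```

View pics/h_scene.png

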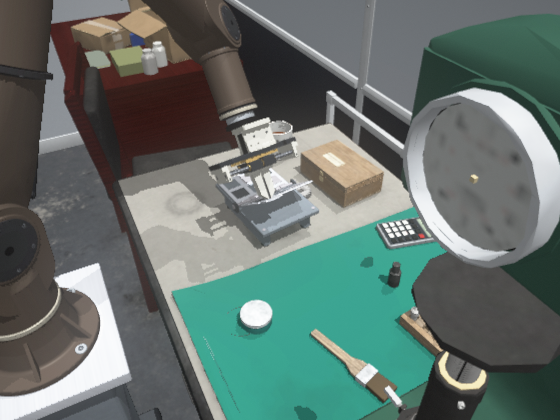

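View pics/h_wrist.png

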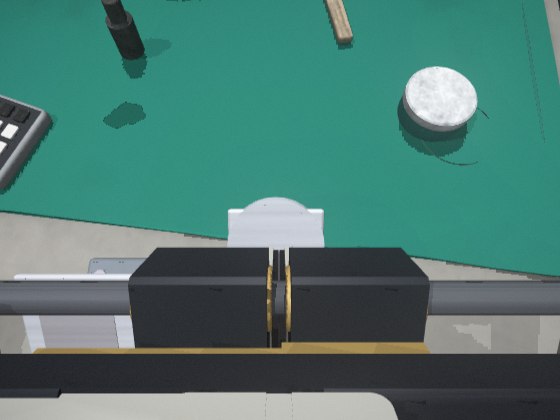

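```bash
python3 -m pendant '[[[0.005,0,0.01],[0,-4.6,0],0],[[0,0,0.0108],[0,-4.2,0],0],[[-0.0003,0,0.0108],[0,-4.2,0],0],[[-0.0004,0,0.0108],[0,-4.2,0],0],[[-0.0006,0,0.0108],[0,-4.2,0],0],[[-0.0007,0,0.0108],[0,-4.2,0],0]]'
python3 - <<'E'
from h import *
st()
arc(3.1,3.14,2,5,3,r=.115,corner=0)
for n in("wrist",):
    im,d=arm.get_image(n);cv2.imwrite(f"pics/i_{n}.png",im[:,:,::-1])
E
```

```text
clock: 10.52
position: [0.5329, 0.0047, 0.0853]
ee_rot: [2.271, -2.01, 0.18]
force: [-0.1, -0.9, -0.9]
width: 0.003
t 10.53 p [0.5329 0.0047 0.0853] F [-0.1 -0.9 -0.9] w 0.003 q [-0.04  0.47 -0.23  1.95  0.37  0.79  2.74]
tool axes in own (cols)
 [[ 0.001 -1.     0.001]
 [-0.988 -0.002 -0.157]
 [ 0.157 -0.001 -0.988]] 
own pos [-0.0481 -0.1225  0.0153]
tilt now 9.03411169494502 corr x own -0.04809819400517981
3.1 x -0.0092 z 0.0102 turn y -4.0
3.14 x -0.0003 z 0.0046 turn y -2.0
```

View pics/i_wrist.png

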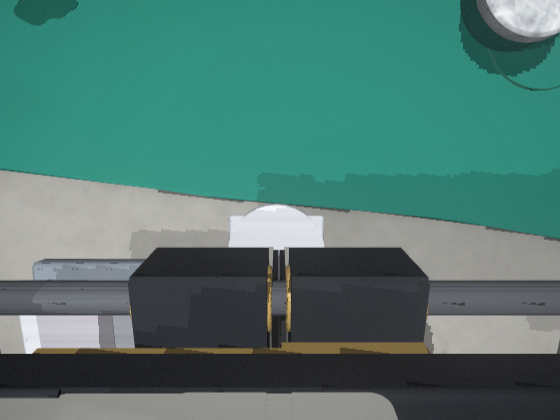

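```bash
python3 -m pendant '[[[0,0,0.004],[0,1,0],0],[[-0.001,0,0.004],[0,1,0],0],[[-0.001,0,0.004],[0,0,0],0],[[0,0,0.002],[0,0,0],0]]'
python3 -c "
from h import *
st()"
```

```text
clock: 11.08
position: [0.533, 0.0051, 0.0712]
ee_rot: [2.252, -1.991, 0.221]
force: [0.4, 0.7, 1.0]
width: 0.004
t 11.07 p [0.533  0.0051 0.0712] F [0.4 0.7 1. ] w 0.004 q [-0.09  0.49 -0.2   1.97  0.42  0.77  2.67]
tool axes in own (cols)
 [[ 0.003 -1.     0.002]
 [-0.981 -0.003 -0.193]
 [ 0.193 -0.001 -0.981]] 
own pos [-0.0479 -0.122   0.0012]
```

```bash
for i in 1; do python3 -m pendant '[[[0,0,0.001],[0,0,0],0],[[0,0,0.001],[0,0,0],0]]'; done; python3 -m pendant '[[[0,0,0.001],[0,0,0],0],[[0,0,0],[0,0,0],0]]'
```

```text
clock: 11.32
position: [0.5333, 0.0045, 0.0703]
ee_rot: [2.251, -1.994, 0.22]
force: [-6.5, 5.4, 17.1]
width: 0.007
clock: 11.58
position: [0.5333, 0.0044, 0.0701]
ee_rot: [2.252, -1.995, 0.221]
force: [-8.3, 6.3, 21.0]
width: 0.006
```

```bash
python3 -m pendant '[[[0,0,-0.003],[0,0,0],0],[[0,0,-0.01],[0,0,0],0],[[0,0,-0.03],[0,0,0],0],[[0,0,-0.04],[0,0,0],0],[[0,0,-0.04],[0,0,0],0],[[0,0,-0.04],[0,0,0],0],[[0,0,0],[0,0,0],0]]'
python3 - <<'E'
from h import *
s,_,_=st()
for n in("wrist","scene","top"):
    im,d=arm.get_image(n);cv2.imwrite(f"pics/j_{n}.png",im[:,:,::-1])
    W=cloud(n,d,s).reshape(-1,3);O=R.from_rotvec([0,0,.12]).as_matrix();D=(W-[.566,.132,.07])@O
    for nm,b in(("tab",(-.065,-.03,-.15,-.12)),("leaf far",(0,.065,-.11,-.09)),("leaf near spine",(0,.065,-.04,-.02)),("low leaf out",(-.05,.05,.09,.11)),("low leaf in",(-.05,.05,.02,.04)),("lowtab",(.03,.065,.12,.145))):
        q=(D[:,0]>b[0])&(D[:,0]<b[1])&(D[:,1]>b[2])&(D[:,1]<b[3])&(D[:,2]>-.04)&(D[:,2]<.1)
        if q.sum()>5: print(n,nm,q.sum(),np.round(np.median(D[q,2]),4))
E
```

```text
clock: 12.45
position: [0.5308, 0.0348, 0.2318]
ee_rot: [2.252, -1.998, 0.225]
force: [0.2, -0.5, -0.3]
width: 0.005
t 12.45 p [0.5308 0.0348 0.2318] F [ 0.2 -0.5 -0.3] w 0.005 q [ 0.02  0.32 -0.42  1.78  0.35  1.14  2.73]
tool axes in own (cols)
 [[-0.001 -1.     0.007]
 [-0.981 -0.    -0.192]
 [ 0.192 -0.007 -0.981]] 
own pos [-0.0466 -0.0923  0.1618]
wrist tab 1284 -0.0002
wrist leaf far 1584 -0.0001
scene tab 138 -0.0012
scene leaf far 158 -0.0012
scene leaf near spine 119 -0.0009
scene low leaf out 160 -0.0012
scene low leaf in 189 -0.0009
scene lowtab 67 -0.0014
top tab 109 -0.0009
top low leaf out 128 -0.0005
top lowtab 151 -0.0012
```

View pics/j_wrist.png

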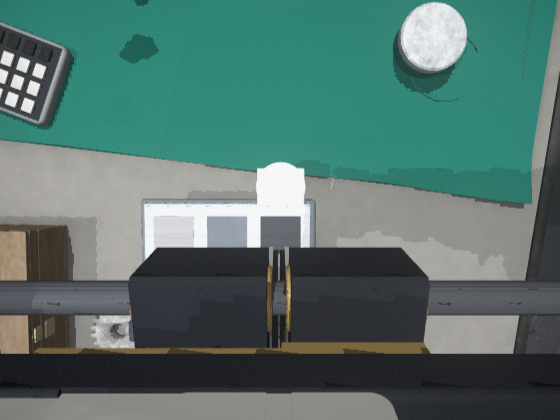

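View pics/j_scene.png

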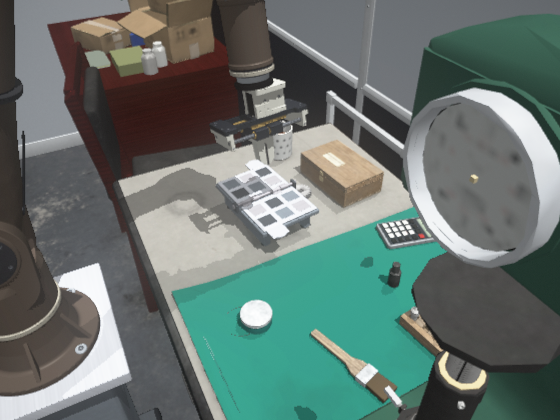

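The leaf is flat: its upper face reads -1.2 mm at the tab and -0.9 mm near the spine, against an expected -1 mm. The lower leaf is also flat, and the arm is clear, so I'm handing in.

```bash
python3 -m pendant '[[[0,0,0],[0,0,0],0],[[0,0,0],[0,0,0],0]]'; python3 -c "
from cell import arm
print(arm.sign_off())"
```

```text
clock: 12.85
position: [0.5288, 0.0336, 0.2276]
ee_rot: [2.248, -1.994, 0.219]
force: [-0.4, 0.5, 0.2]
width: 0.0
the job is handed in; nothing more can be done
None
```

The upper leaf now lies flat on the right half of the stand, and I handed the job in at 12.9 s of the 54 s allowed. No verdict is given.

I put the shut fingertips under the near tab from outside, carried it round the hinge in small steps, and pressed it down. I then backed off about 160 mm.

**Last checks:**
- **Upper leaf:** its surface read within about 1 mm of the flat-at-stop height, both at the tab and near the spine. The scene, top and wrist cameras agreed where each could see it.
- **Lower leaf:** still flat on the left half, including its tab.
- **Book:** level, and its surfaces showed up where I had first measured them. I did not refit its position, so "not shoved" rests on that and the pictures.
- **Gear, pin and tin:** they looked unmoved in the pictures. I did not measure them again.
- **Forces:** about 2–3 N was read during the swing. The final press read 21 N upward plus about 10 N sideways, roughly 23 N in all, under the 35 N limit. Readings came only at the end of each move.

**Near a limit:** the last joint came right up to its 2.74 rad limit while lowering the leaf. I stopped turning the tool further and finished at about 11 degrees of tilt instead of straight down.

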